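# Push the gear lever through the H-gate to the yellow slot

### The job

Put the gear selector on the bench into the gear marked with the yellow dot: with the fingertips push the red-knobbed lever along its slot to the neutral line, across, and then all the way home into the corner slot beside the yellow dot. Only push the lever, gently; do not grip it, do not run it into any of the other three dotted corner slots, leave the things lying round about alone, and finish clear of it.

Things in the scene. Friction and masses are not known exactly. Their poses are not given: they have to be found in the camera images.
- selector: gear selector tower fixed to the bench: aluminium housing (foot 130 mm in x, 150 in y, 10 thick; tower 100x132 mm, 98 mm high), grey gate plate on top. Origin under its middle on the bench; x points away from the robot (yaw up to 0.45 rad either way), y left, z up. A short shaft sticks out of the left wall, 45 mm up, to y = 92 mm
- gate_centre (a point): middle of the gate's top face, 98 mm above the bench; axes as the selector's. The gate has three slots along x, 14 mm wide, centre lines at y = 25, 0, -25 mm, closed ends at x = 32 and -32 mm, joined only by one cross channel (neutral) along y at x = 0, 14 mm wide, ending at y = 32 and -32 mm
- lever_along (a joint): tilt of the lever along the slots, rad: 0 is neutral, positive leans to the selector's +x (far side), negative to -x (near side); slot ends stop it at about +0.31 and -0.31. Starts anywhere from -0.29 to 0.24. The lever crosses from slot to slot only when this is within about 0.03 of 0
- lever_across (a joint): tilt of the lever across the slots, rad: 0 is the middle slot, positive leans to the selector's +y (left); the left and right slots lie at +0.29 and -0.29, play about 0.03 each way. Starts at 0, in the middle slot
- lever_pivot (a point): fixed point about which the lever, a 9 mm steel rod, turns: 10 mm above the bench on the selector's centre line; axes as the selector's. From it, the knob's centre lies at x = 145 mm * sin(along), y = 145 mm * cos(along) * sin(across): about 44 mm off the middle at a slot end
- knob_centre (a point): centre of the red ball knob (34 mm across, 37 high) fixed on top of the lever, 145 mm from the pivot: 155 mm above the bench when upright, about 143 mm in a corner. No spring: about 2 N at the knob moves the lever, and it stays where it is left
- yellow_dot: yellow enamel dot, 14 mm across, 2 mm high, fixed on the gate plate beside one of the four corner slots, 48 mm to the side of the selector's middle and 25 mm to the far or the near side of it; which corner varies. Origin at the dot's underside, height 98 mm
- blue_dot: blue enamel dot, 14 mm across, 2 mm high, fixed on the gate plate beside one of the four corner slots, 48 mm to the side of the selector's middle and 25 mm to the far or the near side of it; which corner varies. Origin at the dot's underside, height 98 mm
- green_dot: green enamel dot, 14 mm across, 2 mm high, fixed on the gate plate beside one of the four corner slots, 48 mm to the side of the selector's middle and 25 mm to the far or the near side of it; which corner varies. Origin at the dot's underside, height 98 mm
- white_dot: white enamel dot, 14 mm across, 2 mm high, fixed on the gate plate beside one of the four corner slots, 48 mm to the side of the selector's middle and 25 mm to the far or the near side of it; which corner varies. Origin at the dot's underside, height 98 mm
- bolt: steel hex bolt, 57 mm long, 17 mm high, lying beside the selector's right side (its -y side). Bystander, loose; origin under its middle
- spark_plug: spark plug, 70 mm long, 23 mm high, lying behind the selector (its far, +x side). Bystander, loose; origin under its middle
- bearing: ball bearing, 62 mm across, 16 mm high, lying flat. Bystander, loose; origin under its middle
- grease_tin: small red and white tin, 49 mm across, 54 mm high. Bystander, loose; origin under its middle
- blue_screwdriver: screwdriver with blue handle, 190 mm long, 28 mm high, lying. Bystander, loose; origin under its middle
- tape_measure: yellow tape measure, 36x76x58 mm, standing. Bystander, loose; origin under its middle
There are look-alikes about, which are no part of the job. Of the things that look like the selector, the larger one is meant.

How it is judged:
At the end, for the whole second after the job is handed in: The lever stands at rest in the corner slot beside the yellow dot, tilted at least 0.25 rad along the slot toward its end (of about 0.31) and at least 0.23 rad across to that side (((x of yellow_dot in the frame of selector above 0 m and y of yellow_dot in the frame of selector above 0 m and value of joint lever_along above 0.25 rad and value of joint lever_across above 0.23 rad) or (x of yellow_dot in the frame of selector above 0 m and y of yellow_dot in the frame of selector below 0 m and value of joint lever_along above 0.25 rad and value of joint lever_across below -0.23 rad) or (x of yellow_dot in the frame of selector below 0 m and y of yellow_dot in the frame of selector above 0 m and value of joint lever_along below -0.25 rad and value of joint lever_across above 0.23 rad) or (x of yellow_dot in the frame of selector below 0 m and y of yellow_dot in the frame of selector below 0 m and value of joint lever_along below -0.25 rad and value of joint lever_across below -0.23 rad)) and velocity of joint lever_along between -0.02 and 0.02 rad/s and velocity of joint lever_across between -0.02 and 0.02 rad/s); the robot touches nothing.
It fails at once if the lever goes well into a corner slot marked with another colour (more than half way, 0.16 rad) (((x of blue_dot in the frame of selector above 0 m and y of blue_dot in the frame of selector above 0 m and value of joint each of lever_along, lever_across above 0.16 rad) or (x of blue_dot in the frame of selector above 0 m and y of blue_dot in the frame of selector below 0 m and value of joint lever_along above 0.16 rad and value of joint lever_across below -0.16 rad) or (x of blue_dot in the frame of selector below 0 m and y of blue_dot in the frame of selector above 0 m and value of joint lever_along below -0.16 rad and value of joint lever_across above 0.16 rad) or (x of blue_dot in the frame of selector below 0 m and y of blue_dot in the frame of selector below 0 m and value of joint each of lever_along, lever_across below -0.16 rad)) or ((x of green_dot in the frame of selector above 0 m and y of green_dot in the frame of selector above 0 m and value of joint each of lever_along, lever_across above 0.16 rad) or (x of green_dot in the frame of selector above 0 m and y of green_dot in the frame of selector below 0 m and value of joint lever_along above 0.16 rad and value of joint lever_across below -0.16 rad) or (x of green_dot in the frame of selector below 0 m and y of green_dot in the frame of selector above 0 m and value of joint lever_along below -0.16 rad and value of joint lever_across above 0.16 rad) or (x of green_dot in the frame of selector below 0 m and y of green_dot in the frame of selector below 0 m and value of joint each of lever_along, lever_across below -0.16 rad)) or ((x of white_dot in the frame of selector above 0 m and y of white_dot in the frame of selector above 0 m and value of joint each of lever_along, lever_across above 0.16 rad) or (x of white_dot in the frame of selector above 0 m and y of white_dot in the frame of selector below 0 m and value of joint lever_along above 0.16 rad and value of joint lever_across below -0.16 rad) or (x of white_dot in the frame of selector below 0 m and y of white_dot in the frame of selector above 0 m and value of joint lever_along below -0.16 rad and value of joint lever_across above 0.16 rad) or (x of white_dot in the frame of selector below 0 m and y of white_dot in the frame of selector below 0 m and value of joint each of lever_along, lever_across below -0.16 rad))).
It fails at once if the lever is gripped or forced: the fingers press on it with more than 35 N (contact force between the fingers and lever_along above 35 N).
It fails at once if the arm forces the selector housing: more than 35 N (contact force between the arm and selector above 35 N).
It fails at once if a bystander is shifted by more than 15 mm or lifted (distance of any of bolt, spark_plug, bearing, grease_tin, blue_screwdriver, tape_measure from where it was at the start of the episode above 0.015 m).
It also fails if it takes over 61 s, if anything falls off the work surface, if the arm or the gripper's body presses on something with over 40 N, if the wrist force passes 120 N, or if a joint passes its speed limit or range.

### The arm

A 7-joint arm with a two-finger parallel gripper is mounted at the origin on a cart in front of the work surface, level with it; the furniture and walls round the work are solid. World frame = base frame: x ahead of the robot, y to its left, z up, the work surface at z = 0. Lengths are in m, angles in rad, forces in N, time in s.
With the tool pointing down it reaches from about 0.425 to 0.875 m from the base axis. Payload 4.7 kg.
Tool frame: the origin (TCP) lies between the finger pads; the fingertips stand 14 mm ahead of it and the grasp point (between the pads) lies 5 mm behind it; z points along the fingers, y is the line along which they close (so a half turn about z gives the same grasp; the last joint's range is limited). The gripper opens to 87 mm and grips with 3 to 60 N. Pads are 19 mm wide; open, the fingers measure 117 mm over their backs; the gripper's body (75 mm by 190 mm) begins 51 mm behind the grasp point.
Start: joints at [1.238, 0.321, -0.07, 1.45, 0.023, 1.371, -0.057], TCP at [0.221, -0.611, 0.237] pointing down, gripper open.
Joint ranges: [-2.86, 2.86], [-0.3, 2.09], [-1.38, 1.24], [0.06, 2.45], [-1.56, 4.7], [0.09, 2.05], [-2.69, 2.69]. Speed limits (rad/s): [2.57, 2.57, 3.14, 3.14, 3.14, 3.14, 3.14].

### API

Orientations are given as a rotation vector (axis times angle).
In Python, from bench import get_state, get_image, camera_params, close_job gives the robot as it stands. The module is installed in compiled form; this text tells all that it offers.
- The arm moves only by the tool arm_command, never from a script. Its argument "motion" is a list of rows, each a list of 5 numbers: the finger opening in mm, from 0 to 87, then the shift along the tool's x, y, z in mm, then the turn about the tool's z in degrees. In form: [[gripper, x, y, z, spin], ...]. A call has 1 to 5 rows; each row is the pose to reach, as a shift and turn from the pose commanded when the call began, along the tool's axes at that moment; what a row does not reach only later rows make up. A row lasts 1/12 s, in which the tool goes at most 41.7 mm and 7.16 degrees, less where a joint would pass 70% of its speed; a pose out of reach is approached as far as the arm can. A call with a gripper value outside its range is refused whole. The fingers move at their own pace and stop on an object; "newtons" is the grip in N (left out, the last holds). Time passes only in rows, so rows that repeat a pose let the fingers close. It gives the time, the measured TCP pose, the force, the opening and the grip force at its end, in the units of the state.
- get_state(): the state, without advancing time (a new reading comes with each control period).
- get_image(name): name is "side" or "top" or "wrist"; returns (picture, depth): 384x512x3 uint8, red, green, blue; 384x512 float32, m along the optical axis (not along the pixel's ray), 0 where there is no reading.
- camera_params(name): a dict with "intrinsics" (3x3 intrinsics, pixels), "extrinsics" (4x4, takes a point from camera to world coordinates). Camera axes: x right, y down, z forward; pixel columns grow to the right and rows downward; lengths in m; the calibration is good to about 2 mm. A picture is of the moment at which its call begins: read the wrist's pose just before it. camera_params takes no time and is no camera call; for the wrist camera it gives the pose at the moment of the call.
- close_job(): hands the job in; it is judged then, once.
The state is a dict: "time": time; "joint_positions": joint angles; "qd": joint speeds; "joint_torque": joint torques, N m; "position": TCP position; "tool_rot": TCP orientation; "ft_force": force on the tool from outside, world axes, zero at the start; "torque": the same for the moment, N m; "grip_width": opening from 0.0 (shut) to 1.0 (fully open); "grip_force": force on a finger pad.
Only numpy, scipy, OpenCV 4.12 (cv2) and the standard library are available. Lean on these libraries where they do the work, as an engineer would, in place of code of your own. Each camera call takes 0.05 s, during which the arm holds its last target. There are 200 camera calls.

## Working session

There is one attempt and no reset: what is moved stays moved. The work goes in short steps, Python scripts to look and compute and a tool call to move; the robot and the scene stay as the last step left them, time stands still between calls to the robot, and variables do not carry over. Pictures are saved under pics/ and viewed, at most 10 in all, crops included, and the job is handed in when it is done.

Besides the shell and the picture viewer there is one more tool, called after "Call:" as name(argument=value, ...) on one line, values as JSON. arm_command: Moves the arm, as the interface text tells. Its arguments: {"type":"object","properties":{"motion":{"type":"array"},"newtons":{"type":"number"}},"required":["motion"]}

```bash
mkdir -p pics; python3 - <<'E'
from bench import *
import cv2,numpy as np
print(get_state())
for n in("top","side"):
    im,d=get_image(n);cv2.imwrite(f"pics/{n}0.png",im[:,:,::-1]);np.save(f"{n}0.npy",d)
    p=camera_params(n);print(n,np.round(p["intrinsics"],1).tolist(),np.round(p["extrinsics"],3).tolist())
E
```

```text
{'time': 0.0, 'joint_positions': array([ 1.23810075,  0.32183349, -0.0700912 ,  1.45169353,  0.02260131,
        1.37078599, -0.0569194 ]), 'qd': array([ 0.0002846 ,  0.00058456, -0.00220772,  0.0019648 ,  0.00032417,
       -0.00078536,  0.00171932]), 'joint_torque': array([-4.39751393e-04, -4.91281307e+01, -4.04150588e-01, -3.12524736e+01,
       -6.39271480e-02,  4.38212533e-02,  1.56801220e-04]), 'position': array([ 0.2207022 , -0.61081756,  0.23544542]), 'tool_rot': array([-3.09262054e+00, -5.41722142e-01,  6.74446793e-04]), 'ft_force': array([ 0.58076845, -0.72556375,  0.94242839]), 'torque': array([-0.03422472,  0.02328516,  0.02225418]), 'grip_force': 0.0, 'grip_width': 1.0035693225126756}
top [[384.0, 0.0, 261.0], [0.0, 384.0, 195.3], [0.0, 0.0, 1.0]] [[-0.009, -0.995, 0.102, 0.472], [-1.0, 0.01, 0.007, 0.45], [-0.008, -0.102, -0.995, 0.985], [0.0, 0.0, 0.0, 1.0]]
side [[393.3, 0.0, 258.8], [0.0, 393.3, 196.7], [0.0, 0.0, 1.0]] [[-0.99, -0.09, 0.109, 0.45], [-0.142, 0.62, -0.772, 1.309], [0.002, -0.779, -0.626, 0.801], [0.0, 0.0, 0.0, 1.0]]
```

View pics/top0.png

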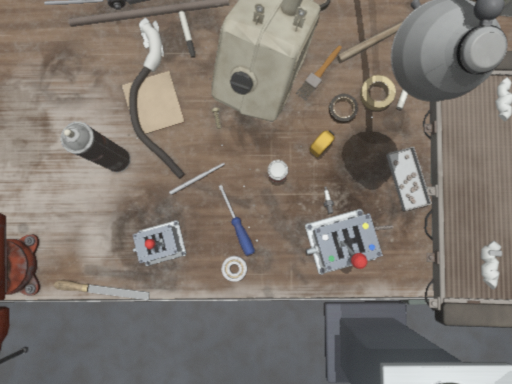

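View pics/side0.png

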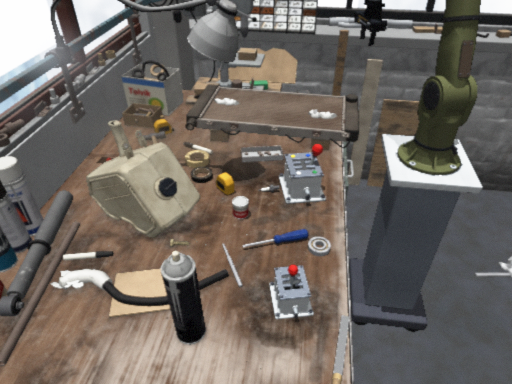

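The top view shows the larger selector at about (345,242), with its red knob at (360,261) on the near side. The yellow dot at (366,226) is on the far right; the smaller look-alike is at (160,243). Now measuring.

```bash
cat > h.py <<'E'
from bench import *
import cv2,numpy as np
def ray(n,u,v,z,p=None):
    p=p or camera_params(n);K=p["intrinsics"];E=p["extrinsics"]
    d=E[:3,:3]@np.linalg.solve(K,[u,v,1.]);o=E[:3,3]
    return (o+d*(z-o[2])/d[2])
def blobs(im,lo,hi,roi):
    x0,y0,x1,y1=roi;h=cv2.cvtColor(im[y0:y1,x0:x1],cv2.COLOR_RGB2HSV)
    m=cv2.inRange(h,lo,hi);n,_,s,c=cv2.connectedComponentsWithStats(m)
    return sorted([(int(s[i,4]),*(c[i]+[x0,y0])) for i in range(1,n) if s[i,4]>4],reverse=True)
E
python3 - <<'E'
from h import *
im=cv2.imread("pics/top0.png")[:,:,::-1].copy()
cv2.imwrite("pics/topc.png",cv2.resize(im[195:285,290:395],None,fx=6,fy=6,interpolation=cv2.INTER_CUBIC)[:,:,::-1])
roi=(300,200,390,280)
C=dict(yellow=((22,120,100),(34,255,255)),green=((45,120,60),(80,255,255)),blue=((100,120,60),(130,255,255)),red=((0,150,80),(8,255,255)))
for k,(a,b) in C.items():
    for s in blobs(im,a,b,roi)[:3]: print(k,s,ray("top",s[1],s[2],.1 if k!="red" else .148).round(4))
E
```

```text
blue (21, np.float64(371.3809523809524), np.float64(246.71428571428572)) [0.4421 0.2061 0.1   ]
red (159, np.float64(358.8867924528302), np.float64(260.4842767295597)) [0.4147 0.2472 0.148 ]
```

View pics/topc.png

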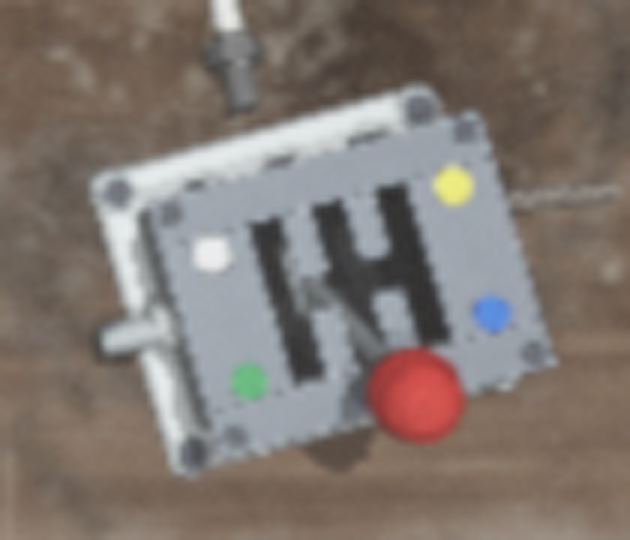

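The crop shows yellow far right (453,186), white far left (211,254), green near left (249,382), and blue near right (492,314). The knob is near at (415,395) in the middle slot.

```bash
python3 - <<'E'
from h import *
D=dict(y=(453,186),w=(211,254),g=(249,382),b=(492,314))
P={k:ray("top",290+(u+.5)/6-.5,195+(v+.5)/6-.5,.1) for k,(u,v) in D.items()}
c=sum(P.values())/4;yd=P['y']+P['w']-P['g']-P['b'];l=P['w']+P['g']-P['y']-P['b']
yaw=np.arctan2(yd[1],yd[0]);yaw2=np.arctan2(-l[0],l[1])
print(c,yaw,yaw2,np.linalg.norm(yd)/4,np.linalg.norm(l)/4)
w=yaw2;R=np.array([[np.cos(w),-np.sin(w)],[np.sin(w),np.cos(w)]])
k=ray("top",290+415.5/6-.5,195+395.5/6-.5,.148)[:2]
print(k,R.T@(k-c[:2]))
for n in("side",):
    im,_=get_image(n)
    b=blobs(im,(0,150,80),(8,255,255),(300,130,335,170))[0];print(b)
    E=camera_params(n);p=ray(n,b[1],b[2],.148);print(p,R.T@(p-c)[:2])
# tool axes
from scipy.spatial.transform import Rotation as Ro
s=get_state();print(s['position'],Ro.from_rotvec(s['tool_rot']).as_matrix().round(3))
E
```

```text
[0.45355814 0.25860425 0.1       ] 0.26326110297890637 0.26130225051845185 0.025109068434272474 0.04811145969602707
[0.41481291 0.24752686] [-0.04029172 -0.00069197]
(102, np.float64(316.88235294117646), np.float64(148.7941176470588))
[0.41789973 0.2413504  0.148     ] [-0.03890531 -0.00745621]
[ 0.22076111 -0.61095024  0.23573367] [[ 0.94   0.34  -0.001]
 [ 0.34  -0.94   0.001]
 [-0.    -0.001 -1.   ]]
```

```bash
python3 - <<'E'
from h import *
d=np.load("top0.npy");p=camera_params("top");K=p["intrinsics"];E=p["extrinsics"]
v,u=np.mgrid[:384,:512];c=np.stack([(u-K[0,2])/K[0,0]*d,(v-K[1,2])/K[1,1]*d,d],-1)
W=c@E[:3,:3].T+E[:3,3]
for uu,vv in[(440,50),(482,48),(400,60),(430,95),(370,155),(410,180),(432,130),(470,200),(490,265),(436,240),(436,290),(360,330),(420,370),(360,261),(330,250)]:print((uu,vv),W[vv,uu].round(3))
m=(W[...,0]>.2)&(W[...,0]<.62)&(W[...,1]<.35)&(d>0)
for y0 in np.arange(-.2,.35,.05):
    q=m&(abs(W[...,1]-y0)<.025)
    if q.any(): print(round(y0,2),W[q][:,2].max().round(3),W[q][W[q][:,2].argmax()].round(3))
E
```

```text
(440, 50) [0.709 0.219 0.504]
(482, 48) [0.69  0.189 0.546]
(400, 60) [0.724 0.249 0.445]
(430, 95) [0.673 0.205 0.437]
(370, 155) [0.675 0.173 0.   ]
(410, 180) [0.608 0.073 0.002]
(432, 130) [0.713 0.053 0.1  ]
(470, 200) [ 0.546 -0.018  0.112]
(490, 265) [ 0.401 -0.046  0.124]
(436, 240) [0.456 0.06  0.104]
(436, 290) [0.344 0.063 0.096]
(360, 330) [ 0.108  0.09  -0.522]
(420, 370) [ 0.137  0.07  -0.001]
(360, 261) [0.415 0.25  0.168]
(330, 250) [0.436 0.3   0.099]
-0.1 0.131 [ 0.307 -0.077  0.131]
-0.05 0.135 [ 0.44  -0.056  0.135]
-0.0 0.131 [0.289 0.002 0.131]
0.05 0.131 [0.296 0.053 0.131]
0.1 0.121 [0.319 0.078 0.121]
0.15 0.015 [0.483 0.162 0.015]
0.2 0.104 [0.491 0.213 0.104]
0.25 0.169 [0.421 0.252 0.169]
0.3 0.104 [0.393 0.307 0.104]
```

Call:
arm_command(motion=[[0, 38, -13, 0, 5], [0, 76, -26, 0, 5], [0, 114, -40, 0, 5], [0, 152, -53, 0, 5], [0, 190, -66, 0, 5]], newtons=10)

```text
time: 0.57
position: [0.3782, -0.4832, 0.2364]
tool_rot: [-3.115, -0.406, 0.0]
ft_force: [-0.8, -0.8, 0.1]
grip_width: 0.708
grip_force: 0.0
```

Call:
arm_command(motion=[[0, 27, -31, 0, 0], [0, 54, -62, 0, 0], [0, 82, -92, 0, 0], [0, 110, -123, 0, 0], [0, 137, -154, 0, 0]])

```text
time: 0.98
position: [0.4706, -0.2987, 0.2364]
tool_rot: [3.115, 0.406, -0.0]
ft_force: [0.4, -0.2, 0.2]
grip_width: 0.328
grip_force: 0.0
```

Call:
arm_command(motion=[[0, 16, -37, 0, 0], [0, 32, -74, 0, 0], [0, 48, -111, 0, 0], [0, 64, -148, 0, 0], [0, 80, -185, 0, 0]])

```text
time: 1.4
position: [0.4996, -0.0994, 0.2364]
tool_rot: [3.115, 0.406, -0.0]
ft_force: [0.8, 0.1, -0.3]
grip_width: 0.016
grip_force: 0.0
```

Call:
arm_command(motion=[[0, 3, -40, 0, 0], [0, 6, -80, 0, 0], [0, 8, -120, 0, 0], [0, 11, -160, 0, 0], [0, 13, -200, 0, 0]])

```text
time: 1.82
position: [0.4603, 0.0971, 0.2365]
tool_rot: [3.115, 0.406, 0.0]
ft_force: [0.7, 0.1, -0.2]
grip_width: 0.008
grip_force: 0.0
```

Call:
arm_command(motion=[[0, -20, -32, 0, 0], [0, -45, -64, 0, 0], [0, -45, -96, 0, 0], [0, -45, -128, 0, 0], [0, -45, -158, 0, 0]])

```text
time: 2.23
position: [0.3759, 0.2379, 0.2366]
tool_rot: [3.114, 0.407, 0.002]
ft_force: [0.6, -0.8, 0.0]
grip_width: 0.006
grip_force: 0.0
```

Call:
arm_command(motion=[[0, 0, 0, 22, 0], [0, 0, 0, 44, 0], [0, 0, 0, 66, 0], [0, 0, 0, 88, 0], [0, 0, 0, 88, 0]])

```text
time: 2.65
position: [0.3742, 0.2349, 0.1448]
tool_rot: [3.113, 0.407, -0.011]
ft_force: [-0.5, 0.2, -0.5]
grip_width: 0.006
grip_force: 0.0
```

```bash
cat >> h.py <<'E'
O=np.array([.4535,.2586]);w=.2613;R=np.array([[np.cos(w),-np.sin(w)],[np.sin(w),np.cos(w)]])
def look(tag=None,z=.15):
    s=get_state();print("t",round(s["time"],2),"tcp local",(1e3*R.T@(s["position"][:2]-O)).round(1),"z",s["position"][2].round(4),"F",s["ft_force"].round(1))
    for n,roi in(("top",(300,190,400,290)),("side",(285,125,340,175))):
        im,d=get_image(n);b=blobs(im,(0,150,80),(8,255,255),roi)
        if b: print(n,b[0][0],"knob local",(1e3*R.T@(ray(n,b[0][1],b[0][2],z)[:2]-O)).round(1))
        if tag:
            x0,y0,x1,y1=roi;cv2.imwrite(f"pics/{tag}_{n}.png",cv2.resize(im[y0:y1,x0:x1],None,fx=6,fy=6)[:,:,::-1])
E
python3 -c "
from h import *
look('a')"
```

```text
t 2.65 tcp local [-82.7  -2.4] z 0.1448 F [-0.5  0.2 -0.5]
top 154 knob local [-39.3  -0.6]
side 100 knob local [-37.8  -3.7]
```

Call:
arm_command(motion=[[0, 8, -2, 0, 0], [0, 14, -2, 0, 0], [0, 20, -2, 0, 0], [0, 25, -2, 0, 0], [0, 30, -2, 0, 0]])

```text
time: 3.17
position: [0.4061, 0.2462, 0.149]
tool_rot: [3.115, 0.406, 0.0]
ft_force: [-2.1, 0.2, 1.8]
grip_width: 0.005
grip_force: 1.1
```

```bash
python3 -c "
from h import *
look('b')"
```

```text
t 3.17 tcp local [-49.    0.2] z 0.149 F [-2.1  0.2  1.8]
top 43 knob local [-14.5  -3.2]
side 84 knob local [-20.8 -10.2]
```

View pics/b_side.png

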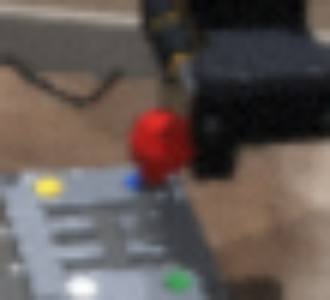

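The side crop shows the fingertips touching the knob (160,145) from its near side and the lever moving. Next I push to just short of neutral.

Call:
arm_command(motion=[[0, 5, 0, 0, 0], [0, 10, 0, 0, 0], [0, 15, 0, 0, 0], [0, 20, 0, 0, 0], [0, 20, 0, 0, 0]])

```text
time: 3.68
position: [0.426, 0.2515, 0.1485]
tool_rot: [-3.114, -0.406, -0.001]
ft_force: [0.2, 0.2, -0.1]
grip_width: 0.003
grip_force: 0.5
```

Call:
arm_command(motion=[[0, -30, 0, 0, 0], [0, -45, 0, 0, 0], [0, -45, 0, 0, 0]])

```text
time: 3.93
position: [0.3792, 0.2392, 0.1478]
tool_rot: [3.113, 0.408, -0.002]
ft_force: [-0.5, 0.5, -0.4]
grip_width: 0.006
grip_force: 0.0
```

```bash
python3 -c "
from h import *
look('c',.155)"
```

```text
t 3.93 tcp local [-76.8   0.4] z 0.1478 F [-0.5  0.5 -0.4]
top 152 knob local [-2.4 -1.5]
side 94 knob local [-0.5 -6.2]
```

View pics/c_top.png

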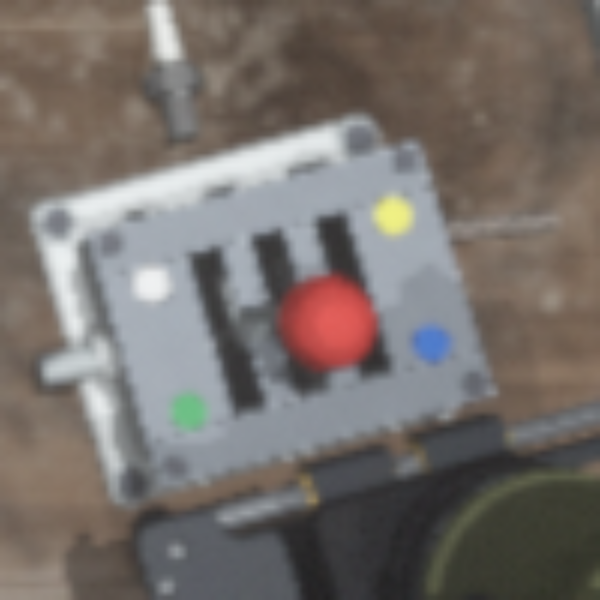

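The top crop shows the knob at (328,322), about 2 mm short of the neutral line, with the fingers clear below it. One small further push along the slot.

Call:
arm_command(motion=[[0, 20, 0, 0, 0], [0, 38, 0, 0, 0], [0, 43, 0, 0, 0], [0, 47, 0, 0, 0], [0, 47, 0, 0, 0]])

```text
time: 4.45
position: [0.4271, 0.2518, 0.1482]
tool_rot: [-3.114, -0.406, 0.002]
ft_force: [-0.4, -0.7, -0.9]
grip_width: 0.005
grip_force: 0.1
```

Call:
arm_command(motion=[[0, -30, 0, 0, 0], [0, -40, 0, 0, 0], [0, -40, 0, 0, 0]])

```text
time: 4.7
position: [0.3857, 0.2409, 0.1478]
tool_rot: [3.112, 0.408, -0.002]
ft_force: [0.1, -0.1, 0.4]
grip_width: 0.01
grip_force: 0.0
```

```bash
python3 -c "
from h import *
look(None,.155)"
```

```text
t 4.7 tcp local [-70.1   0.5] z 0.1478 F [ 0.1 -0.1  0.4]
top 153 knob local [-0.9 -1.5]
side 92 knob local [ 1.4 -6.7]
```

Call:
arm_command(motion=[[0, 0, -28, 0, 0], [0, 0, -56, 0, 0], [0, 20, -56, 0, 0], [0, 45, -56, 0, 0], [0, 68, -56, 0, 0]])

```text
time: 5.22
position: [0.4415, 0.314, 0.1487]
tool_rot: [-3.115, -0.407, -0.003]
ft_force: [-0.5, -0.2, -0.3]
grip_width: 0.01
grip_force: 0.0
```

Call:
arm_command(motion=[[0, 0, 10, 0, 0], [0, 0, 20, 0, 0], [0, 0, 26, 0, 0], [0, 0, 31, 0, 0], [0, 0, 36, 0, 0]])

```text
time: 5.63
position: [0.4485, 0.2778, 0.1488]
tool_rot: [3.115, 0.406, 0.001]
ft_force: [0.5, 0.9, -0.3]
grip_width: 0.006
grip_force: 0.8
```

```bash
python3 -c "
from h import *
look(None,.155)"
```

```text
t 5.63 tcp local [ 0.1 19.9] z 0.1488 F [ 0.5  0.9 -0.3]
```

Call:
arm_command(motion=[[0, 0, 5, 0, 0], [0, 0, 10, 0, 0], [0, 0, 15, 0, 0], [0, 0, 20, 0, 0], [0, 0, 20, 0, 0]])

```text
time: 6.15
position: [0.4544, 0.2575, 0.1485]
tool_rot: [3.114, 0.404, -0.0]
ft_force: [-0.1, 0.2, 0.5]
grip_width: 0.004
grip_force: 0.5
```

Call:
arm_command(motion=[[0, 0, 3, 0, 0], [0, 0, 6, 0, 0], [0, 0, 9, 0, 0], [0, 0, 9, 0, 0]])

```text
time: 6.48
position: [0.4563, 0.2494, 0.1483]
tool_rot: [3.115, 0.405, -0.001]
ft_force: [0.2, 0.4, -0.5]
grip_width: 0.003
grip_force: 0.5
```

Call:
arm_command(motion=[[0, 0, -30, 0, 0], [0, 0, -60, 0, 0], [0, -40, -60, 0, 0], [0, -78, -60, 0, 0], [0, -78, -60, 0, 0]])

```text
time: 6.9
position: [0.3579, 0.287, 0.1467]
tool_rot: [3.106, 0.416, -0.007]
ft_force: [-1.0, -0.0, -0.5]
grip_width: 0.006
grip_force: 0.0
```

```bash
python3 -c "
from h import *
look('d',.149)"
```

```text
t 6.9 tcp local [-85.   52.1] z 0.1467 F [-1.  -0.  -0.5]
top 154 knob local [ -0.6 -33.5]
side 98 knob local [  1.  -38.9]
```

View pics/d_top.png

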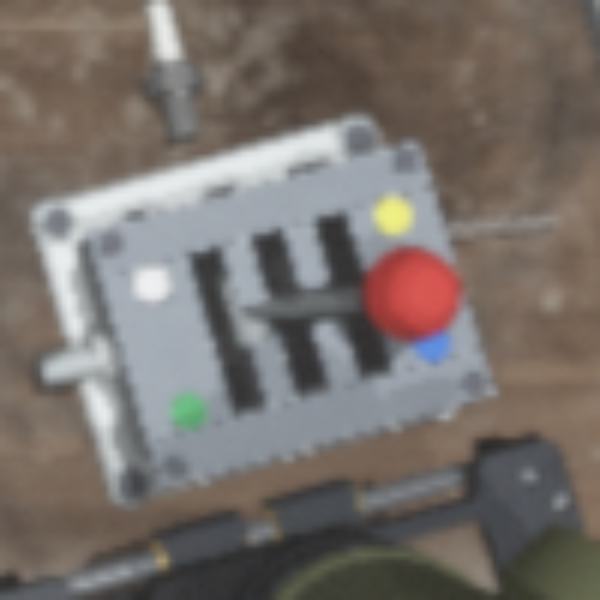

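The knob is now at (412,294), local y about -33 mm, and the lever lies in the cross channel. About 8 mm more is needed to reach the right slot.

Call:
arm_command(motion=[[0, 40, 0, 0, 0], [0, 78, 0, 0, 0], [0, 78, 25, 0, 0], [0, 78, 48, 0, 0], [0, 78, 58, 0, 0]])

```text
time: 7.42
position: [0.4582, 0.2491, 0.1471]
tool_rot: [-3.115, -0.399, 0.005]
ft_force: [0.5, 1.1, -0.4]
grip_width: 0.005
grip_force: 0.6
```

Call:
arm_command(motion=[[0, 0, 4, 0, 0], [0, 0, 7, 0, 0], [0, 0, 10, 0, 0], [0, 0, 10, 0, 0]])

```text
time: 7.75
position: [0.4583, 0.243, 0.1492]
tool_rot: [3.115, 0.408, 0.003]
ft_force: [0.9, 1.7, -0.1]
grip_width: 0.008
grip_force: 0.5
```

Call:
arm_command(motion=[[0, 0, -30, 0, 0], [0, 0, -60, 0, 0], [0, -40, -60, 0, 0], [0, -74, -60, 0, 0], [0, -74, -60, 0, 0]])

```text
time: 8.17
position: [0.3641, 0.2816, 0.1473]
tool_rot: [3.107, 0.418, -0.005]
ft_force: [0.4, 0.0, -0.2]
grip_width: 0.01
grip_force: 0.0
```

```bash
python3 -c "
from h import *
look('e',.149)"
```

```text
t 8.17 tcp local [-80.4  45.3] z 0.1473 F [ 0.4  0.  -0.2]
top 160 knob local [ -0.5 -40. ]
side 99 knob local [  1.2 -43.8]
```

Call:
arm_command(motion=[[0, 40, 0, 0, 0], [0, 74, 0, 0, 0], [0, 74, 25, 0, 0], [0, 74, 48, 0, 0], [0, 74, 58, 0, 0]])

```text
time: 8.68
position: [0.46, 0.2419, 0.1477]
tool_rot: [-3.115, -0.4, 0.002]
ft_force: [-0.1, 1.8, -1.0]
grip_width: 0.005
grip_force: 0.7
```

Call:
arm_command(motion=[[0, 0, 2, 0, 0], [0, 0, 4, 0, 0], [0, 0, 6, 0, 0], [0, 0, 6, 0, 0]])

```text
time: 9.02
position: [0.4592, 0.2396, 0.1491]
tool_rot: [-3.115, -0.408, -0.003]
ft_force: [0.1, 1.0, -0.2]
grip_width: 0.008
grip_force: 0.4
```

Call:
arm_command(motion=[[0, 0, -30, 0, 0], [0, 0, -60, 0, 0], [0, -40, -60, 0, 0], [0, -74, -60, 0, 0], [0, -74, -60, 0, 0]])

```text
time: 9.43
position: [0.3651, 0.2781, 0.1473]
tool_rot: [3.106, 0.418, -0.004]
ft_force: [-0.2, 0.5, 0.4]
grip_width: 0.006
grip_force: 0.0
```

```bash
python3 -c "
from h import *
look('f',.149)"
```

```text
t 9.43 tcp local [-80.3  41.7] z 0.1473 F [-0.2  0.5  0.4]
top 162 knob local [ -0.2 -43.4]
side 95 knob local [  1.9 -44.6]
```

Call:
arm_command(motion=[[0, 20, 17, 0, 0], [0, 20, 34, 0, 0], [0, 20, 51, 0, 0], [0, 20, 68, 0, 0], [0, 20, 83, 0, 0]])

```text
time: 9.95
position: [0.4147, 0.2015, 0.149]
tool_rot: [-3.115, -0.405, -0.002]
ft_force: [1.1, 0.2, -0.1]
grip_width: 0.009
grip_force: 0.0
```

Call:
arm_command(motion=[[0, 18, 0, 0, 0], [0, 28, 0, 0, 0], [0, 35, 0, 0, 0], [0, 41, 0, 0, 0], [0, 47, 0, 0, 0]])

```text
time: 10.37
position: [0.4588, 0.2146, 0.1483]
tool_rot: [3.115, 0.406, -0.002]
ft_force: [-1.5, -0.9, -0.3]
grip_width: 0.006
grip_force: 0.8
```

```bash
python3 -c "
from h import *
look('g',.148)"
```

```text
t 10.37 tcp local [ -6.2 -43.9] z 0.1483 F [-1.5 -0.9 -0.3]
top 22 knob local [ 30.9 -43. ]
side 83 knob local [ 24.1 -41.8]
```

View pics/g_side.png

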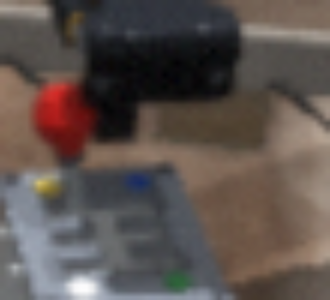

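The side crop shows the knob (65,115) moving into the slot beside the yellow dot (45,187). I keep going toward the slot end.

Call:
arm_command(motion=[[0, 5, 0, 0, 0], [0, 10, 0, 0, 0], [0, 15, 0, 0, 0], [0, 19, 0, 0, 0], [0, 19, 0, 0, 0]])

```text
time: 10.88
position: [0.4775, 0.2198, 0.1485]
tool_rot: [-3.114, -0.406, -0.0]
ft_force: [-0.9, 0.5, 0.7]
grip_width: 0.009
grip_force: 0.4
```

Call:
arm_command(motion=[[0, 1, 0, 0, 0], [0, 2, 0, 0, 0], [0, 3, 0, 0, 0]])

```text
time: 11.13
position: [0.4794, 0.2203, 0.1484]
tool_rot: [3.115, 0.407, -0.001]
ft_force: [-1.2, 0.5, -0.6]
grip_width: 0.004
grip_force: 0.8
```

Call:
arm_command(motion=[[0, 1, 0, 0, 0], [0, 2, 0, 0, 0], [0, 2, 0, 0, 0]])

```text
time: 11.38
position: [0.481, 0.2207, 0.1483]
tool_rot: [3.115, 0.407, -0.002]
ft_force: [-3.5, -1.1, -0.1]
grip_width: 0.008
grip_force: 1.6
```

Call:
arm_command(motion=[[0, -20, 0, 0, 0], [0, -50, 0, 0, 0], [0, -80, 0, 0, 0], [0, -80, 0, -35, 0], [0, -80, 0, -70, 0]])

```text
time: 11.8
position: [0.4004, 0.1981, 0.2159]
tool_rot: [3.111, 0.406, -0.009]
ft_force: [2.5, -1.5, 1.6]
grip_width: 0.009
grip_force: 0.0
```

Call:
arm_command(motion=[[0, 0, 30, 0, 0], [0, 0, 60, 0, 0], [0, 0, 60, 0, 0], [0, 0, 60, 0, 0]])

```text
time: 12.13
position: [0.421, 0.1406, 0.2191]
tool_rot: [3.115, 0.4, 0.004]
ft_force: [-0.3, -0.3, -0.8]
grip_width: 0.006
grip_force: 0.0
```

```bash
python3 -c "
from h import *
look('h',.144);look(None,.144)"
```

```text
t 12.13 tcp local [ -61.9 -105.6] z 0.2191 F [-0.3 -0.3 -0.8]
top 165 knob local [ 42.1 -41.6]
side 87 knob local [ 43.6 -41.5]
t 12.23 tcp local [ -62.2 -103.1] z 0.2188 F [ 0.2  0.5 -0.2]
top 165 knob local [ 42.2 -41.7]
side 88 knob local [ 43.5 -41.2]
```

View pics/h_top.png

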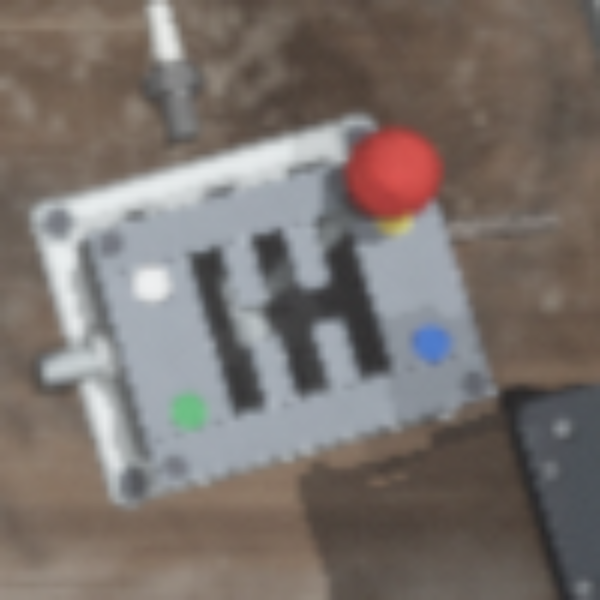

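The knob (395,172) is home in the corner beside the yellow dot, with along about 0.30 rad and across about -0.29 rad. The arm is clear, so I'm handing in.

```bash
python3 -c "
from bench import *
print(close_job())"
```

```text
the job is handed in; nothing more can be done
None
```

The lever is in the yellow-dot corner slot (far right), at about 0.30 rad along and -0.29 rad across by the cameras; the arm is clear of it, and I handed the job in at about 12 s (no verdict was returned).

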